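# Reload the marking rack in reverse order

### The job

Move the four metal parts from the black rack to the empty aluminium rack in reverse order, one at a time and upright in their pockets: begin with the part next to the black rack's raised end stop and put it in the aluminium rack's pocket farthest from its stop, then carry on along the row, filling pocket by pocket towards the stop. Put no part down on the table, and leave the tape roll, the tally counter and the ring gauge where they are.

Things in the scene. Friction and masses are not known exactly. Their poses are not given: they have to be found in the camera images.
- black_rack: Source rack, black plastic, full at the start, fixed, 58 x 250 mm. Origin on the table under the middle of the row, y along the row to the stop. Four 46 x 50 mm pockets at x = 0, y = +84, +28, -28, -84 mm; floors 6 mm up, walls 6 mm thick, tops 11 mm up. Raised stop: block 30 mm high, y 115 to 135 mm.
- metal_rack: Destination rack, bare aluminium, empty at the start, form and frame as the black one; beside it (near or far side), row roughly parallel: fixed, 58 x 250 mm. Origin on the table under the middle of the row, y along the row to the stop. Four 46 x 50 mm pockets at x = 0, y = +84, +28, -28, -84 mm; floors 6 mm up, walls 6 mm thick, tops 11 mm up. Raised stop: block 30 mm high, y 115 to 135 mm.
- coupling: Bright turned coupling with a waist and a castellated rim, 33 mm across, 46 mm tall; can be gripped at any height and yaw. Origin: centre of its underside, z up along its axis. Stands in one of the black rack's pockets, any of them, up to about 4 mm off the pocket's centre.
- flanged_bush: Steel bush: round foot flange 36 mm across and 8 mm thick, above it a plain round body 26 mm across, 50 mm tall in all, with a dark bore in its top. Origin: centre of its underside, z up along its axis. Stands in one of the black rack's pockets, any of them, up to about 4 mm off the pocket's centre.
- stepped_pin: Steel stepped pin: round foot 34 mm across and 24 mm high, above it a round shank 20 mm across, 66 mm tall in all. Origin: centre of its underside, z up along its axis. Stands in one of the black rack's pockets, any of them, up to about 4 mm off the pocket's centre.
- square_spacer: Steel spacer of square section 30 x 30 mm, 46 mm tall, with a dark bore in its top; its x and y axes are normal to its sides, which are within 0.1 rad of parallel with the black rack. Origin: centre of its underside, z up along its axis. Stands in one of the black rack's pockets, any of them, up to about 4 mm off the pocket's centre.
- tape_roll: Bystander: brown roll of tape lying flat, 80 mm across, 20 mm high. Origin: centre of its underside. Loose; leave it alone.
- tally_counter: Bystander: small chromed hand tally counter with a finger ring, lying flat, 72 x 44 x 20 mm (long side along its x). Origin: centre of its underside. Loose; leave it alone.
- ring_gauge: Bystander: steel ring lying flat, 56 mm outside, 14 mm high. Origin: centre of its underside. Loose; leave it alone.
Mind the look-alikes: they are no part of the job. Leave any blue or yellow look-alike of the square_spacer alone. What is shaped like the stepped_pin but blue is not meant.

How it is judged (in metres and radians):
On the way, in this order (a step that is already met when the one before it is completed fails the run):
1. the part next to the black rack's stop stands in the aluminium rack's pocket farthest from its stop, the other three still in the black rack (((y of coupling in the frame of metal_rack between -0.098 and -0.07 m and x of coupling in the frame of metal_rack between -0.014 and 0.014 m and height (world z) of coupling below 0.009 m) or (y of flanged_bush in the frame of metal_rack between -0.098 and -0.07 m and x of flanged_bush in the frame of metal_rack between -0.014 and 0.014 m and height (world z) of flanged_bush below 0.009 m) or (y of stepped_pin in the frame of metal_rack between -0.098 and -0.07 m and x of stepped_pin in the frame of metal_rack between -0.014 and 0.014 m and height (world z) of stepped_pin below 0.009 m) or (y of square_spacer in the frame of metal_rack between -0.098 and -0.07 m and x of square_spacer in the frame of metal_rack between -0.014 and 0.014 m and height (world z) of square_spacer below 0.009 m)) and ((y of coupling in the frame of black_rack between 0.014 and 0.042 m and x of coupling in the frame of black_rack between -0.014 and 0.014 m and height (world z) of coupling below 0.009 m) or (y of flanged_bush in the frame of black_rack between 0.014 and 0.042 m and x of flanged_bush in the frame of black_rack between -0.014 and 0.014 m and height (world z) of flanged_bush below 0.009 m) or (y of stepped_pin in the frame of black_rack between 0.014 and 0.042 m and x of stepped_pin in the frame of black_rack between -0.014 and 0.014 m and height (world z) of stepped_pin below 0.009 m) or (y of square_spacer in the frame of black_rack between 0.014 and 0.042 m and x of square_spacer in the frame of black_rack between -0.014 and 0.014 m and height (world z) of square_spacer below 0.009 m)) and ((y of coupling in the frame of black_rack between -0.042 and -0.014 m and x of coupling in the frame of black_rack between -0.014 and 0.014 m and height (world z) of coupling below 0.009 m) or (y of flanged_bush in the frame of black_rack between -0.042 and -0.014 m and x of flanged_bush in the frame of black_rack between -0.014 and 0.014 m and height (world z) of flanged_bush below 0.009 m) or (y of stepped_pin in the frame of black_rack between -0.042 and -0.014 m and x of stepped_pin in the frame of black_rack between -0.014 and 0.014 m and height (world z) of stepped_pin below 0.009 m) or (y of square_spacer in the frame of black_rack between -0.042 and -0.014 m and x of square_spacer in the frame of black_rack between -0.014 and 0.014 m and height (world z) of square_spacer below 0.009 m)) and ((y of coupling in the frame of black_rack between -0.098 and -0.07 m and x of coupling in the frame of black_rack between -0.014 and 0.014 m and height (world z) of coupling below 0.009 m) or (y of flanged_bush in the frame of black_rack between -0.098 and -0.07 m and x of flanged_bush in the frame of black_rack between -0.014 and 0.014 m and height (world z) of flanged_bush below 0.009 m) or (y of stepped_pin in the frame of black_rack between -0.098 and -0.07 m and x of stepped_pin in the frame of black_rack between -0.014 and 0.014 m and height (world z) of stepped_pin below 0.009 m) or (y of square_spacer in the frame of black_rack between -0.098 and -0.07 m and x of square_spacer in the frame of black_rack between -0.014 and 0.014 m and height (world z) of square_spacer below 0.009 m)) and angle between each of coupling, flanged_bush, stepped_pin, square_spacer's own z axis and vertical below 0.12 rad), for 0.2 s.
2. the second part stands in the next pocket, the last two still in the black rack (((y of coupling in the frame of metal_rack between -0.098 and -0.07 m and x of coupling in the frame of metal_rack between -0.014 and 0.014 m and height (world z) of coupling below 0.009 m) or (y of flanged_bush in the frame of metal_rack between -0.098 and -0.07 m and x of flanged_bush in the frame of metal_rack between -0.014 and 0.014 m and height (world z) of flanged_bush below 0.009 m) or (y of stepped_pin in the frame of metal_rack between -0.098 and -0.07 m and x of stepped_pin in the frame of metal_rack between -0.014 and 0.014 m and height (world z) of stepped_pin below 0.009 m) or (y of square_spacer in the frame of metal_rack between -0.098 and -0.07 m and x of square_spacer in the frame of metal_rack between -0.014 and 0.014 m and height (world z) of square_spacer below 0.009 m)) and ((y of coupling in the frame of metal_rack between -0.042 and -0.014 m and x of coupling in the frame of metal_rack between -0.014 and 0.014 m and height (world z) of coupling below 0.009 m) or (y of flanged_bush in the frame of metal_rack between -0.042 and -0.014 m and x of flanged_bush in the frame of metal_rack between -0.014 and 0.014 m and height (world z) of flanged_bush below 0.009 m) or (y of stepped_pin in the frame of metal_rack between -0.042 and -0.014 m and x of stepped_pin in the frame of metal_rack between -0.014 and 0.014 m and height (world z) of stepped_pin below 0.009 m) or (y of square_spacer in the frame of metal_rack between -0.042 and -0.014 m and x of square_spacer in the frame of metal_rack between -0.014 and 0.014 m and height (world z) of square_spacer below 0.009 m)) and ((y of coupling in the frame of black_rack between -0.042 and -0.014 m and x of coupling in the frame of black_rack between -0.014 and 0.014 m and height (world z) of coupling below 0.009 m) or (y of flanged_bush in the frame of black_rack between -0.042 and -0.014 m and x of flanged_bush in the frame of black_rack between -0.014 and 0.014 m and height (world z) of flanged_bush below 0.009 m) or (y of stepped_pin in the frame of black_rack between -0.042 and -0.014 m and x of stepped_pin in the frame of black_rack between -0.014 and 0.014 m and height (world z) of stepped_pin below 0.009 m) or (y of square_spacer in the frame of black_rack between -0.042 and -0.014 m and x of square_spacer in the frame of black_rack between -0.014 and 0.014 m and height (world z) of square_spacer below 0.009 m)) and ((y of coupling in the frame of black_rack between -0.098 and -0.07 m and x of coupling in the frame of black_rack between -0.014 and 0.014 m and height (world z) of coupling below 0.009 m) or (y of flanged_bush in the frame of black_rack between -0.098 and -0.07 m and x of flanged_bush in the frame of black_rack between -0.014 and 0.014 m and height (world z) of flanged_bush below 0.009 m) or (y of stepped_pin in the frame of black_rack between -0.098 and -0.07 m and x of stepped_pin in the frame of black_rack between -0.014 and 0.014 m and height (world z) of stepped_pin below 0.009 m) or (y of square_spacer in the frame of black_rack between -0.098 and -0.07 m and x of square_spacer in the frame of black_rack between -0.014 and 0.014 m and height (world z) of square_spacer below 0.009 m)) and angle between each of coupling, flanged_bush, stepped_pin, square_spacer's own z axis and vertical below 0.12 rad), for 0.2 s.
3. the third part stands in the next pocket, the last one still in the black rack (((y of coupling in the frame of metal_rack between -0.098 and -0.07 m and x of coupling in the frame of metal_rack between -0.014 and 0.014 m and height (world z) of coupling below 0.009 m) or (y of flanged_bush in the frame of metal_rack between -0.098 and -0.07 m and x of flanged_bush in the frame of metal_rack between -0.014 and 0.014 m and height (world z) of flanged_bush below 0.009 m) or (y of stepped_pin in the frame of metal_rack between -0.098 and -0.07 m and x of stepped_pin in the frame of metal_rack between -0.014 and 0.014 m and height (world z) of stepped_pin below 0.009 m) or (y of square_spacer in the frame of metal_rack between -0.098 and -0.07 m and x of square_spacer in the frame of metal_rack between -0.014 and 0.014 m and height (world z) of square_spacer below 0.009 m)) and ((y of coupling in the frame of metal_rack between -0.042 and -0.014 m and x of coupling in the frame of metal_rack between -0.014 and 0.014 m and height (world z) of coupling below 0.009 m) or (y of flanged_bush in the frame of metal_rack between -0.042 and -0.014 m and x of flanged_bush in the frame of metal_rack between -0.014 and 0.014 m and height (world z) of flanged_bush below 0.009 m) or (y of stepped_pin in the frame of metal_rack between -0.042 and -0.014 m and x of stepped_pin in the frame of metal_rack between -0.014 and 0.014 m and height (world z) of stepped_pin below 0.009 m) or (y of square_spacer in the frame of metal_rack between -0.042 and -0.014 m and x of square_spacer in the frame of metal_rack between -0.014 and 0.014 m and height (world z) of square_spacer below 0.009 m)) and ((y of coupling in the frame of metal_rack between 0.014 and 0.042 m and x of coupling in the frame of metal_rack between -0.014 and 0.014 m and height (world z) of coupling below 0.009 m) or (y of flanged_bush in the frame of metal_rack between 0.014 and 0.042 m and x of flanged_bush in the frame of metal_rack between -0.014 and 0.014 m and height (world z) of flanged_bush below 0.009 m) or (y of stepped_pin in the frame of metal_rack between 0.014 and 0.042 m and x of stepped_pin in the frame of metal_rack between -0.014 and 0.014 m and height (world z) of stepped_pin below 0.009 m) or (y of square_spacer in the frame of metal_rack between 0.014 and 0.042 m and x of square_spacer in the frame of metal_rack between -0.014 and 0.014 m and height (world z) of square_spacer below 0.009 m)) and ((y of coupling in the frame of black_rack between -0.098 and -0.07 m and x of coupling in the frame of black_rack between -0.014 and 0.014 m and height (world z) of coupling below 0.009 m) or (y of flanged_bush in the frame of black_rack between -0.098 and -0.07 m and x of flanged_bush in the frame of black_rack between -0.014 and 0.014 m and height (world z) of flanged_bush below 0.009 m) or (y of stepped_pin in the frame of black_rack between -0.098 and -0.07 m and x of stepped_pin in the frame of black_rack between -0.014 and 0.014 m and height (world z) of stepped_pin below 0.009 m) or (y of square_spacer in the frame of black_rack between -0.098 and -0.07 m and x of square_spacer in the frame of black_rack between -0.014 and 0.014 m and height (world z) of square_spacer below 0.009 m)) and angle between each of coupling, flanged_bush, stepped_pin, square_spacer's own z axis and vertical below 0.12 rad), for 0.2 s.
At the end, for the whole second after the job is handed in: All four parts stand released and at rest in the aluminium rack, one in each pocket, in reversed order, on the pocket floor (within 3 mm), upright within 7 degrees and within 14 mm of the pocket's centre each way (((y of coupling in the frame of metal_rack between 0.07 and 0.098 m and x of coupling in the frame of metal_rack between -0.014 and 0.014 m and height (world z) of coupling below 0.009 m) or (y of flanged_bush in the frame of metal_rack between 0.07 and 0.098 m and x of flanged_bush in the frame of metal_rack between -0.014 and 0.014 m and height (world z) of flanged_bush below 0.009 m) or (y of stepped_pin in the frame of metal_rack between 0.07 and 0.098 m and x of stepped_pin in the frame of metal_rack between -0.014 and 0.014 m and height (world z) of stepped_pin below 0.009 m) or (y of square_spacer in the frame of metal_rack between 0.07 and 0.098 m and x of square_spacer in the frame of metal_rack between -0.014 and 0.014 m and height (world z) of square_spacer below 0.009 m)) and ((y of coupling in the frame of metal_rack between 0.014 and 0.042 m and x of coupling in the frame of metal_rack between -0.014 and 0.014 m and height (world z) of coupling below 0.009 m) or (y of flanged_bush in the frame of metal_rack between 0.014 and 0.042 m and x of flanged_bush in the frame of metal_rack between -0.014 and 0.014 m and height (world z) of flanged_bush below 0.009 m) or (y of stepped_pin in the frame of metal_rack between 0.014 and 0.042 m and x of stepped_pin in the frame of metal_rack between -0.014 and 0.014 m and height (world z) of stepped_pin below 0.009 m) or (y of square_spacer in the frame of metal_rack between 0.014 and 0.042 m and x of square_spacer in the frame of metal_rack between -0.014 and 0.014 m and height (world z) of square_spacer below 0.009 m)) and ((y of coupling in the frame of metal_rack between -0.042 and -0.014 m and x of coupling in the frame of metal_rack between -0.014 and 0.014 m and height (world z) of coupling below 0.009 m) or (y of flanged_bush in the frame of metal_rack between -0.042 and -0.014 m and x of flanged_bush in the frame of metal_rack between -0.014 and 0.014 m and height (world z) of flanged_bush below 0.009 m) or (y of stepped_pin in the frame of metal_rack between -0.042 and -0.014 m and x of stepped_pin in the frame of metal_rack between -0.014 and 0.014 m and height (world z) of stepped_pin below 0.009 m) or (y of square_spacer in the frame of metal_rack between -0.042 and -0.014 m and x of square_spacer in the frame of metal_rack between -0.014 and 0.014 m and height (world z) of square_spacer below 0.009 m)) and ((y of coupling in the frame of metal_rack between -0.098 and -0.07 m and x of coupling in the frame of metal_rack between -0.014 and 0.014 m and height (world z) of coupling below 0.009 m) or (y of flanged_bush in the frame of metal_rack between -0.098 and -0.07 m and x of flanged_bush in the frame of metal_rack between -0.014 and 0.014 m and height (world z) of flanged_bush below 0.009 m) or (y of stepped_pin in the frame of metal_rack between -0.098 and -0.07 m and x of stepped_pin in the frame of metal_rack between -0.014 and 0.014 m and height (world z) of stepped_pin below 0.009 m) or (y of square_spacer in the frame of metal_rack between -0.098 and -0.07 m and x of square_spacer in the frame of metal_rack between -0.014 and 0.014 m and height (world z) of square_spacer below 0.009 m)) and angle between each of coupling, flanged_bush, stepped_pin, square_spacer's own z axis and vertical below 0.12 rad and linear speed of each of coupling, flanged_bush, stepped_pin, square_spacer below 0.02 m/s and contact force between each of coupling, flanged_bush, stepped_pin, square_spacer and the fingers below 0.2 N); the robot touches nothing.
It fails at once if the tape roll is moved more than 15 mm (distance of tape_roll from where it was at the start of the episode above 0.015 m).
It fails at once if the tally counter is moved more than 15 mm (distance of tally_counter from where it was at the start of the episode above 0.015 m).
It fails at once if the ring gauge is moved more than 15 mm (distance of ring_gauge from where it was at the start of the episode above 0.015 m).
It fails at once if a part is set down on or dropped to the table (height (world z) of any of coupling, flanged_bush, stepped_pin, square_spacer below 0.003 m).
It fails at once if a pocket of the aluminium rack is filled while the one before it (farther from the stop) is empty ((((y of coupling in the frame of metal_rack between 0.07 and 0.098 m and x of coupling in the frame of metal_rack between -0.014 and 0.014 m and height (world z) of coupling below 0.009 m) or (y of flanged_bush in the frame of metal_rack between 0.07 and 0.098 m and x of flanged_bush in the frame of metal_rack between -0.014 and 0.014 m and height (world z) of flanged_bush below 0.009 m) or (y of stepped_pin in the frame of metal_rack between 0.07 and 0.098 m and x of stepped_pin in the frame of metal_rack between -0.014 and 0.014 m and height (world z) of stepped_pin below 0.009 m) or (y of square_spacer in the frame of metal_rack between 0.07 and 0.098 m and x of square_spacer in the frame of metal_rack between -0.014 and 0.014 m and height (world z) of square_spacer below 0.009 m)) and not ((y of coupling in the frame of metal_rack between 0.014 and 0.042 m and x of coupling in the frame of metal_rack between -0.014 and 0.014 m and height (world z) of coupling below 0.009 m) or (y of flanged_bush in the frame of metal_rack between 0.014 and 0.042 m and x of flanged_bush in the frame of metal_rack between -0.014 and 0.014 m and height (world z) of flanged_bush below 0.009 m) or (y of stepped_pin in the frame of metal_rack between 0.014 and 0.042 m and x of stepped_pin in the frame of metal_rack between -0.014 and 0.014 m and height (world z) of stepped_pin below 0.009 m) or (y of square_spacer in the frame of metal_rack between 0.014 and 0.042 m and x of square_spacer in the frame of metal_rack between -0.014 and 0.014 m and height (world z) of square_spacer below 0.009 m))) or (((y of coupling in the frame of metal_rack between 0.014 and 0.042 m and x of coupling in the frame of metal_rack between -0.014 and 0.014 m and height (world z) of coupling below 0.009 m) or (y of flanged_bush in the frame of metal_rack between 0.014 and 0.042 m and x of flanged_bush in the frame of metal_rack between -0.014 and 0.014 m and height (world z) of flanged_bush below 0.009 m) or (y of stepped_pin in the frame of metal_rack between 0.014 and 0.042 m and x of stepped_pin in the frame of metal_rack between -0.014 and 0.014 m and height (world z) of stepped_pin below 0.009 m) or (y of square_spacer in the frame of metal_rack between 0.014 and 0.042 m and x of square_spacer in the frame of metal_rack between -0.014 and 0.014 m and height (world z) of square_spacer below 0.009 m)) and not ((y of coupling in the frame of metal_rack between -0.042 and -0.014 m and x of coupling in the frame of metal_rack between -0.014 and 0.014 m and height (world z) of coupling below 0.009 m) or (y of flanged_bush in the frame of metal_rack between -0.042 and -0.014 m and x of flanged_bush in the frame of metal_rack between -0.014 and 0.014 m and height (world z) of flanged_bush below 0.009 m) or (y of stepped_pin in the frame of metal_rack between -0.042 and -0.014 m and x of stepped_pin in the frame of metal_rack between -0.014 and 0.014 m and height (world z) of stepped_pin below 0.009 m) or (y of square_spacer in the frame of metal_rack between -0.042 and -0.014 m and x of square_spacer in the frame of metal_rack between -0.014 and 0.014 m and height (world z) of square_spacer below 0.009 m))) or (((y of coupling in the frame of metal_rack between -0.042 and -0.014 m and x of coupling in the frame of metal_rack between -0.014 and 0.014 m and height (world z) of coupling below 0.009 m) or (y of flanged_bush in the frame of metal_rack between -0.042 and -0.014 m and x of flanged_bush in the frame of metal_rack between -0.014 and 0.014 m and height (world z) of flanged_bush below 0.009 m) or (y of stepped_pin in the frame of metal_rack between -0.042 and -0.014 m and x of stepped_pin in the frame of metal_rack between -0.014 and 0.014 m and height (world z) of stepped_pin below 0.009 m) or (y of square_spacer in the frame of metal_rack between -0.042 and -0.014 m and x of square_spacer in the frame of metal_rack between -0.014 and 0.014 m and height (world z) of square_spacer below 0.009 m)) and not ((y of coupling in the frame of metal_rack between -0.098 and -0.07 m and x of coupling in the frame of metal_rack between -0.014 and 0.014 m and height (world z) of coupling below 0.009 m) or (y of flanged_bush in the frame of metal_rack between -0.098 and -0.07 m and x of flanged_bush in the frame of metal_rack between -0.014 and 0.014 m and height (world z) of flanged_bush below 0.009 m) or (y of stepped_pin in the frame of metal_rack between -0.098 and -0.07 m and x of stepped_pin in the frame of metal_rack between -0.014 and 0.014 m and height (world z) of stepped_pin below 0.009 m) or (y of square_spacer in the frame of metal_rack between -0.098 and -0.07 m and x of square_spacer in the frame of metal_rack between -0.014 and 0.014 m and height (world z) of square_spacer below 0.009 m)))).
It also fails if it takes over 88 s, if anything falls off the work surface, if the arm or the gripper's body presses on something with over 40 N, if the wrist force passes 120 N, or if a joint passes its speed limit or range.

### The arm

A 6-joint arm with a two-finger parallel gripper is mounted at the origin on a cart in front of the work surface, level with it; the furniture and walls round the work are solid. World frame = base frame: x ahead of the robot, y to its left, z up, the work surface at z = 0. Lengths are in m, angles in degrees, forces in N, time in s.
With the tool pointing down it reaches from about 0.3 to 0.75 m from the base axis. Payload 8.5 kg.
Tool frame: the origin (TCP) lies midway between the tips of the shut fingers; the grasp point (between the pads) lies env.tcp_to_grasp behind it (env.tcp_to_grasp is the distance from the TCP to the grasp point, in m); z points along the fingers, y is the line along which they close (so a half turn about z gives the same grasp; the last joint's range is limited). The gripper opens to 85 mm and grips with 20 to 120 N. Pads are 22 mm wide; open, the fingers measure 114 mm over their backs; the gripper's body (76 mm by 85 mm) begins 54 mm behind the grasp point. The pads swing forward as they close: fully open they stand 13 mm farther back than shut.
Start: joints at [61.69, 21.807, 74.336, -0, 83.858, -12.336], TCP at [0.151, 0.529, 0.231] pointing down, gripper open.
Joint ranges: [-178.18, 178.18], [-50.72, 133.34], [12.68, 142.11], [-81.47, 261.47], [9.98, 163.14], [-165.26, 165.26]. Speed limits (degrees/s): [136.94, 136.94, 180, 180, 180, 180].

### API

Orientations are given as a 3x3 rotation matrix whose columns are the frame's x, y, z axes.
In Python, from rig import observe, optics, job, env gives the robot as it stands. The module is installed in compiled form; this text tells all that it offers.
- The arm moves only by the shell command python3 -m jog 'ROWS' [FORCE]. ROWS is JSON, a list of rows, each a list of 7 numbers: the turn, a rotation vector about the tool's x, y, z in rad, then the shift along the tool's x, y, z in m, then the opening in per cent of the stroke, from 0 (shut) to 100 (fully open). A call has 1 to 10 rows; each row shifts and turns the commanded pose from where the row before left it, along the tool's axes as they then stand; what a row does not reach is not made up. A row lasts 1/8 s, in which the tool goes at most 62.5 mm and 10.7 degrees, less where a joint would pass 70% of its speed; a pose out of reach is approached as far as the arm can. A call is refused whole if a number of a shift passes 0.0625 or a number of a turn 0.188, either way. A call with a gripper value outside its range is refused whole. The fingers move at their own pace and stop on an object; FORCE is the grip in N (left out, the last holds). Time passes only in rows, so rows that do not move let the fingers close. It gives the time, the measured TCP pose, the force, the opening and the grip force at its end, in the units of the state.
- observe(): the state, without advancing time (a new reading comes with each control period).
- optics.get_image(name): name is "side" or "top"; returns a dict with "pixels" (384x512x3 uint8, red, green, blue), "mtx" (3x3 intrinsics, pixels), "rvec" (rotation vector, rad) and "tvec" (3), from world to camera coordinates, as OpenCV has them. Camera axes: x right, y down, z forward; pixel columns grow to the right and rows downward; lengths in m; the calibration is good to about 2 mm. A picture is of the moment at which its call begins. There is no depth.
- job.close_job(): hands the job in; it is judged then, once.
The state is a dict: "time_s": time; "q": joint angles; "qvel": joint speeds; "joint_efforts": joint torques, N m; "position": TCP position; "tool_rot": TCP orientation; "ft_force": force on the tool from outside, world axes, zero at the start; "wrist_torque": the same for the moment, N m; "grip_width": finger opening in m; "gripper_force": force on a finger pad.
Only numpy, scipy, OpenCV 4.12 (cv2) and the standard library are available. Lean on these libraries where they do the work, as an engineer would, in place of code of your own. Each camera call takes 0.05 s, during which the arm holds its last target. There are 200 camera calls.

## Working session

There is one attempt and no reset: what is moved stays moved. The work goes in short steps, Python scripts to look and compute and a shell command to move; the robot and the scene stay as the last step left them, time stands still between calls to the robot, and variables do not carry over. Pictures are saved under pics/ and viewed, at most 14 in all, crops included, and the job is handed in when it is done.

```bash
mkdir -p pics; cat > h.py <<'E'
import numpy as np, cv2
from rig import observe, optics, job, env
def snap(n,f):
    d=optics.get_image(n); cv2.imwrite(f'pics/{f}.png',d['pixels'][:,:,::-1]); np.savez(f'pics/{f}.npz',**d); return d
def load(f): return np.load(f'pics/{f}.npz')
def ray(d,uv,z):
    R=cv2.Rodrigues(d['rvec'])[0]; c=-R.T@d['tvec'].ravel()
    v=R.T@np.linalg.inv(d['mtx'])@np.array([uv[0],uv[1],1.]); return (c+v*(z-c[2])/v[2])[:2]
def proj(d,P): return cv2.projectPoints(np.array(P,float).reshape(-1,1,3),d['rvec'],d['tvec'],d['mtx'],None)[0].reshape(-1,2)
def crop(f,x0,y0,w,h,s,out):
    im=cv2.imread(f'pics/{f}.png')[y0:y0+h,x0:x0+w]; cv2.imwrite(f'pics/{out}.png',cv2.resize(im,None,fx=s,fy=s,interpolation=cv2.INTER_CUBIC))
E
python3 -c "
from h import *
for n in('top','side'):
    d=snap(n,n+'0'); R=cv2.Rodrigues(d['rvec'])[0]; print(n,-R.T@d['tvec'].ravel(),d['mtx'][0,0])
s=observe();print(s,env.tcp_to_grasp)
a=cv2.imread('pics/top0.png');b=cv2.imread('pics/side0.png')
"
```

```text
top [0.4065179  0.1436233  0.89260452] 351.41049885163073
side [ 0.70113059 -0.5213025   0.89080992] 451.84142974934133
{'time_s': 0.1, 'q': array([ 6.16911639e+01,  2.18375532e+01,  7.43788209e+01,  9.28083546e-05,
        8.38572823e+01, -1.23351369e+01]), 'qvel': array([ 0.01501874, -0.07083811, -0.13035239, -0.02495562,  0.04300997,
       -0.08482196]), 'joint_efforts': array([ 3.20028943e-03, -4.49222803e+01, -2.31654239e+01, -1.65492656e-04,
        3.69880072e-03,  2.60371650e-06]), 'position': array([0.15123013, 0.52853518, 0.23077891]), 'tool_rot': array([[-9.61387990e-01,  2.75195857e-01, -6.11054889e-04],
       [ 2.75196397e-01,  9.61387364e-01, -1.13103683e-03],
       [ 2.76203799e-04, -1.25552533e-03, -9.99999174e-01]]), 'ft_force': array([ 0.18476863, -0.67424289, -0.21859704]), 'wrist_torque': array([-0.01164941,  0.04442826,  0.05588212]), 'gripper_force': 0.0, 'grip_width': 0.08549386044223645} 0.0187
```

View pics/top0.png

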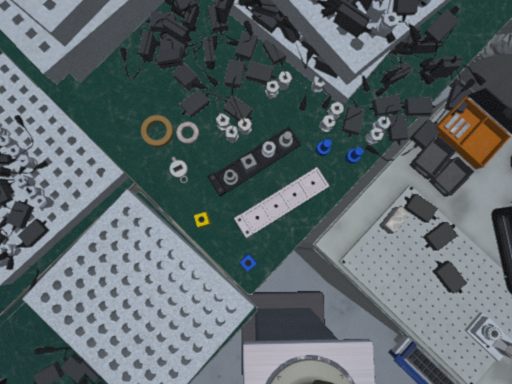

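View pics/side0.png

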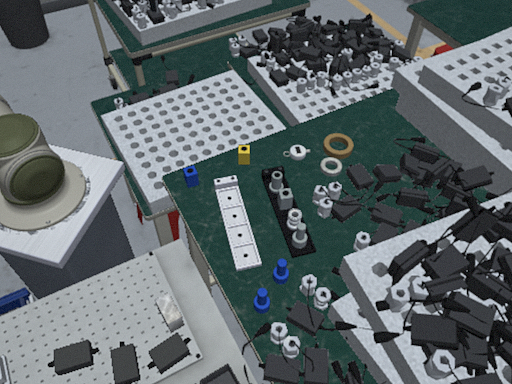

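The top view shows the black rack at about (254,161) and the metal rack at (282,202). The blue pins are at (324,147) and (355,155), the yellow square at (201,219) and the blue square at (248,263). Loose couplings sit around (235,127) and (330,115). I'll enlarge both views.

```bash
python3 -c "
from h import *
crop('top0',195,115,145,130,5,'c1'); crop('side0',200,140,130,145,4,'c2')
"
```

```text
(no output)
```

View pics/c1.png

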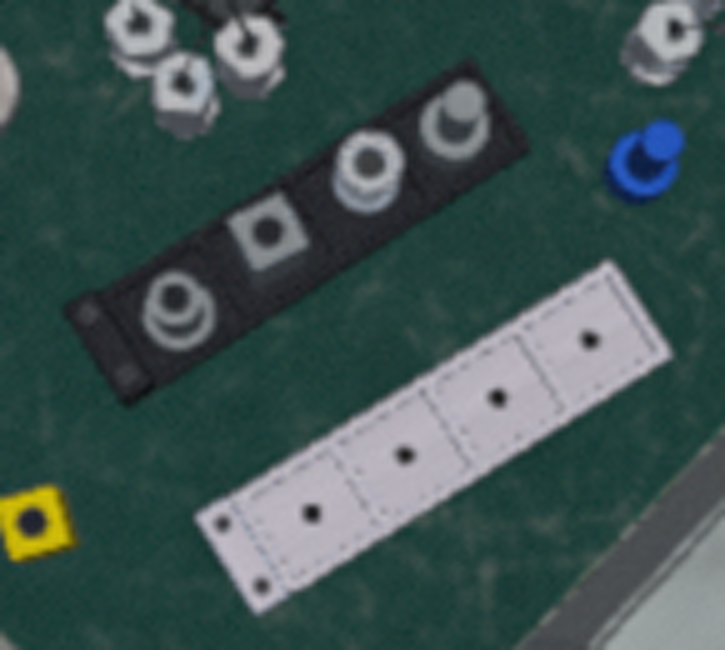

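View pics/c2.png

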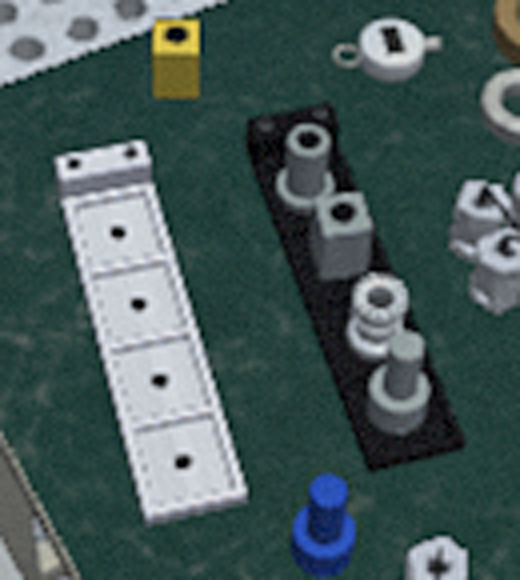

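Order from the stop: bush, square spacer, coupling, pin. Both stops are at the left end in the top view, near (213,191) for black and (243,228) for metal. Look-alikes that I am leaving alone: blue pins (324,147) and (355,155), yellow square (201,219), blue square (248,263), and the loose couplings near (235,127).

```bash
cat > m.py <<'E'
from h import *
t=load('top0');s=load('side0')
T=lambda p:((p[0]+.5)/5-.5+195,(p[1]+.5)/5-.5+115)
S=lambda p:((p[0]+.5)/4-.5+200,(p[1]+.5)/4-.5+140)
F={'bush':((177,298),(310,140),.056),'spacer':((269,233),(343,211),.052),'coup':((371,162),(379,298),.052),'pin':((465,101),(407,345),.072),
'm+84':((312,513),(118,232),.006),'m+28':((405,455),(139,304),.006),'m-28':((498,398),(160,380),.006),'m-84':((590,340),(183,462),.006)}
for k,(a,b,z) in F.items(): print(k,ray(t,T(a),z).round(4),ray(s,S(b),z).round(4))
# black rack outline corners top z .011 far end & stop z .03 ; metal likewise
for n,c in {'black':[((469,60),.011),((529,148),.011),((127,404),.03),((67,313),.03)],'metal':[((611,262),.011),((671,356),.011),((262,612),.03),((197,516),.03)]}.items():
    P=[ray(t,T(p),z) for p,z in c]; m1=(P[0]+P[1])/2;m2=(P[2]+P[3])/2;v=m2-m1
    print(n,'len',np.linalg.norm(v),'ang y',np.degrees(np.arctan2(v[1],v[0])),'origin',(m1+v/np.linalg.norm(v)*.115 if 1 else 0).round(4),np.array(P).round(3).tolist())
P=[ray(t,T(p),.052) for p in [(229,223),(277,192),(310,240),(261,272)]]
print('spacer',np.mean(P,0),[np.degrees(np.arctan2(*(P[(i+1)%4]-P[i])[::-1])).round(1) for i in range(4)])
E
python3 m.py
```

```text
bush [0.5611 0.1835] [0.5619 0.187 ]
spacer [0.5933 0.1385] [0.5939 0.1424]
coup [0.6281 0.0879] [0.629  0.0867]
pin [0.6522 0.0434] [0.6526 0.0458]
m+84 [0.4592 0.1188] [0.4587 0.1218]
m+28 [0.4879 0.0711] [0.4881 0.0736]
m-28 [0.5162 0.023 ] [0.5165 0.0257]
m-84 [ 0.5454 -0.0251] [ 0.5454 -0.0228]
black len 0.2451585158194334 ang y 122.72410306075507 origin [0.6065 0.1151] [[0.692, 0.033], [0.645, 0.004], [0.513, 0.21], [0.559, 0.239]]
metal len 0.24625644549613324 ang y 120.96250069572142 origin [0.5011 0.0478] [[0.585, -0.036], [0.536, -0.065], [0.41, 0.145], [0.457, 0.176]]
spacer [0.59399217 0.13837759] [np.float64(-57.4), np.float64(-147.0), np.float64(122.7), np.float64(31.8)]
```

```bash
cat > go.py <<'E'
import sys
from h import *
# go.py x y z yawdeg : remaining turn about tool z and shift in tool axes (after turn)
x,y,z,a=map(float,sys.argv[1:5]); o=observe(); R=o['tool_rot']; p=o['position']
c,s=np.cos(np.radians(a)),np.sin(np.radians(a))
G=np.array([[-s,c,0],[c,s,0],[0,0,-1.]])
print('turn',cv2.Rodrigues(R.T@G)[0].ravel().round(4),'shift',(G.T@(np.array([x,y,z])-p)).round(4),'t',round(o['time_s'],2),'pos',p.round(4),'w',round(o['grip_width'],4),'gf',round(o['gripper_force'],1),'F',o['ft_force'].round(1))
E
python3 -m jog '[[0,0,0.18,0,0,0,100],[0,0,0.18,0,0,0,100],[0,0,0.18,0,0,0,100],[0,0,0.18,0,0,0,100],[0,0,0,-0.045,0.0145,0,100],[0,0,0,-0.045,0.0145,0,100],[0,0,0,-0.045,0.0145,0,100],[0,0,0,-0.045,0.0145,0,100],[0,0,0,-0.045,0.0145,0,100],[0,0,0,-0.045,0.0145,0,100]]' 40; python3 go.py .5615 .185 .13 32.3
```

```text
time_s: 1.35
position: [0.3716, 0.3476, 0.2311]
tool_rot: [[-0.541, 0.841, -0.001], [0.841, 0.541, -0.0], [0.0, -0.001, -1.0]]
ft_force: [0.1, 0.1, 0.1]
grip_width: 0.0854
gripper_force: 0.0
turn [-0.0006 -0.0001  0.0082] shift [-0.2389  0.0736  0.1011] t 1.35 pos [0.3716 0.3476 0.2311] w 0.0854 gf 0.0 F [0.1 0.1 0.1]
```

```bash
python3 -m jog '[[0,0,0.008,-0.045,0.0145,0,100],[0,0,0,-0.045,0.0145,0,100],[0,0,0,-0.045,0.0145,0,100],[0,0,0,-0.045,0.0145,0,100],[0,0,0,-0.040,0.012,0,100],[0,0,0,0,0,0,100],[0,0,0,0,0,0,100]]'; python3 go.py .5615 .185 .13 32.3
```

```text
time_s: 2.22
position: [0.5471, 0.2009, 0.231]
tool_rot: [[-0.535, 0.845, -0.001], [0.845, 0.535, 0.0], [0.001, -0.001, -1.0]]
ft_force: [-0.7, -0.4, -0.5]
grip_width: 0.0856
gripper_force: 0.0
turn [-0.0009 -0.0007  0.0003] shift [-0.0212  0.0037  0.101 ] t 2.23 pos [0.5471 0.2009 0.231 ] w 0.0856 gf 0.0 F [-0.7 -0.4 -0.5]
```

```bash
python3 -m jog '[[0,0,0,-0.021,0.0037,0.03,100],[0,0,0,0,0,0.04,100],[0,0,0,0,0,0.04,100],[0,0,0,0,0,0.04,100],[0,0,0,0,0,0.035,100],[0,0,0,0,0,0.025,100],[0,0,0,0,0,0,100],[0,0,0,0,0,0,100]]'; python3 go.py .5615 .185 .021 32.3; python3 -c "
from h import *
snap('side','s1');crop('s1',215,130,130,130,4,'c3')"
```

```text
time_s: 3.22
position: [0.5623, 0.1855, 0.0226]
tool_rot: [[-0.535, 0.845, 0.002], [0.845, 0.535, 0.0], [-0.001, 0.002, -1.0]]
ft_force: [-0.0, 0.3, 0.4]
grip_width: 0.0854
gripper_force: 0.0
turn [0.0016 0.0007 0.0011] shift [-0.     -0.0009  0.0016] t 3.23 pos [0.5623 0.1855 0.0226] w 0.0854 gf 0.0 F [-0.   0.3  0.4]
```

View pics/c3.png

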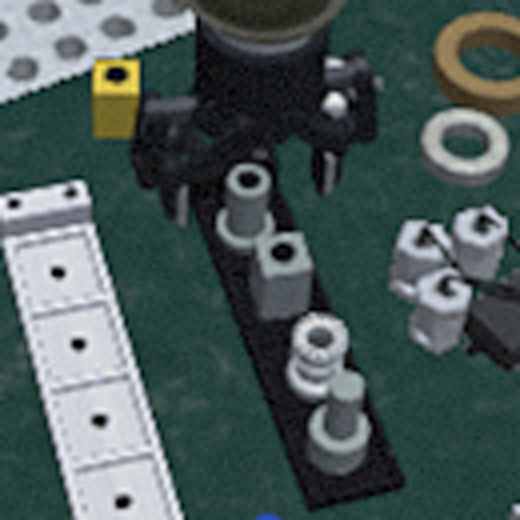

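The fingers straddle the bush, with tips at about (260,184) and (296,176) in the side image. Closing now.

```bash
python3 -m jog '[[0,0,0,0,0,0,0],[0,0,0,0,0,0,0],[0,0,0,0,0,0,0],[0,0,0,0,0,0,0],[0,0,0,0,0,0,0],[0,0,0,0,0,0,0]]' 40; python3 go.py .5615 .185 .021 32.3
```

```text
time_s: 4.03
position: [0.5622, 0.1848, 0.0216]
tool_rot: [[-0.535, 0.845, 0.0], [0.845, 0.535, 0.0], [-0.0, 0.0, -1.0]]
ft_force: [-0.7, 0.0, 4.1]
grip_width: 0.0242
gripper_force: 39.2
turn [0.0004 0.0002 0.0002] shift [ 0.0005 -0.0005  0.0006] t 4.03 pos [0.5622 0.1848 0.0216] w 0.0242 gf 39.2 F [-0.7  0.   4.1]
```

```bash
python3 -m jog '[[0,0,0,0,0,-0.01,0],[0,0,0,0,0,-0.02,0],[0,0,0,0,0,-0.035,0],[0,0,0,0,0,-0.035,0],[0,0,0,0,0,0,0]]'; python3 go.py .5454 -.024 .022 31
```

```text
time_s: 4.65
position: [0.563, 0.185, 0.1239]
tool_rot: [[-0.535, 0.845, 0.005], [0.845, 0.535, 0.001], [-0.002, 0.005, -1.0]]
ft_force: [0.0, 0.0, -1.8]
grip_width: 0.024
gripper_force: 39.4
turn [0.0046 0.0021 0.0231] shift [-0.1701 -0.1228  0.1019] t 4.65 pos [0.563  0.185  0.1239] w 0.024 gf 39.4 F [ 0.   0.  -1.8]
```

```bash
python3 -m jog '[[0,0,0.0229,0,0,0,0],[0,0,0,-0.034,-0.0246,0,0],[0,0,0,-0.034,-0.0246,0,0],[0,0,0,-0.034,-0.0246,0,0],[0,0,0,-0.034,-0.0246,0,0],[0,0,0,-0.034,-0.0246,0,0],[0,0,0,0,0,0.03,0],[0,0,0,0,0,0.03,0],[0,0,0,0,0,0,0],[0,0,0,0,0,0,0]]'; python3 go.py .5454 -.024 .022 31; python3 -c "
from h import *
snap('side','s2');crop('s2',190,160,130,130,4,'c4')"
```

```text
time_s: 5.9
position: [0.5444, -0.0242, 0.0617]
tool_rot: [[-0.515, 0.857, 0.0], [0.857, 0.515, -0.0], [-0.0, 0.0, -1.0]]
ft_force: [1.3, -0.4, -1.0]
grip_width: 0.0243
gripper_force: 39.5
turn [ 0.0001  0.0001 -0.0001] shift [-0.0004  0.001   0.0397] t 5.9 pos [ 0.5444 -0.0242  0.0617] w 0.0243 gf 39.5 F [ 1.3 -0.4 -1. ]
```

View pics/c4.png

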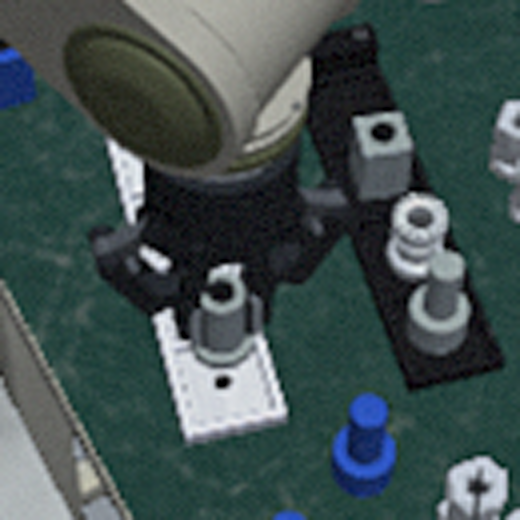

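The bush hangs upright about 40 mm over the end pocket, whose dot is at (246,255). Lowering now.

```bash
python3 -m jog '[[0,0,0,0,0.001,0.015,0],[0,0,0,0,0,0.015,0],[0,0,0,0,0,0.009,0],[0,0,0,0,0,0,0],[0,0,0,0,0,0,0]]'; python3 go.py .5454 -.024 .022 31
```

```text
time_s: 6.58
position: [0.545, -0.0237, 0.022]
tool_rot: [[-0.515, 0.857, -0.0], [0.857, 0.515, 0.0], [0.0, -0.0, -1.0]]
ft_force: [-0.3, -0.1, -1.4]
grip_width: 0.0242
gripper_force: 40.2
turn [-0.0002 -0.0002  0.0001] shift [-0.0005  0.0002  0.    ] t 6.58 pos [ 0.545  -0.0237  0.022 ] w 0.0242 gf 40.2 F [-0.3 -0.1 -1.4]
```

```bash
python3 -m jog '[[0,0,0,0,0,0.0006,0],[0,0,0,0,0,0,0],[0,0,0,0,0,0,35],[0,0,0,0,0,0,60],[0,0,0,0,0,0,100],[0,0,0,0,0,0,100],[0,0,0,0,0,0,100]]'; python3 go.py .5937 .1402 .12 32.3
```

```text
time_s: 7.45
position: [0.545, -0.0237, 0.0218]
tool_rot: [[-0.515, 0.857, 0.0], [0.857, 0.515, -0.0], [-0.0, 0.0, -1.0]]
ft_force: [0.3, 0.1, 1.0]
grip_width: 0.0853
gripper_force: 0.0
turn [ 0.      0.     -0.0227] shift [ 0.1125  0.1287 -0.0982] t 7.45 pos [ 0.545  -0.0237  0.0218] w 0.0853 gf 0.0 F [0.3 0.1 1. ]
```

```bash
python3 -m jog '[[0,0,0,0,0,-0.03,100],[0,0,0,0,0,-0.04,100],[0,0,0,0,0,-0.04,100],[0,0,-0.0227,0,0,0,100],[0,0,0,0.0281,0.0322,0,100],[0,0,0,0.0281,0.0322,0,100],[0,0,0,0.0281,0.0322,0,100],[0,0,0,0.0281,0.0322,0,100],[0,0,0,0,0,0,100],[0,0,0,0,0,0,100]]'; python3 go.py .5937 .1402 .021 32.3; python3 -c "
from h import *
snap('side','s3');crop('s3',190,130,140,150,4,'c5')"
```

```text
time_s: 8.7
position: [0.5933, 0.1398, 0.1307]
tool_rot: [[-0.535, 0.845, -0.002], [0.845, 0.535, -0.0], [0.001, -0.002, -1.0]]
ft_force: [-0.1, 0.2, 0.4]
grip_width: 0.0855
gripper_force: 0.0
turn [-0.0017 -0.0007  0.0004] shift [0.0002 0.0006 0.1097] t 8.7 pos [0.5933 0.1398 0.1307] w 0.0855 gf 0.0 F [-0.1  0.2  0.4]
```

View pics/c5.png

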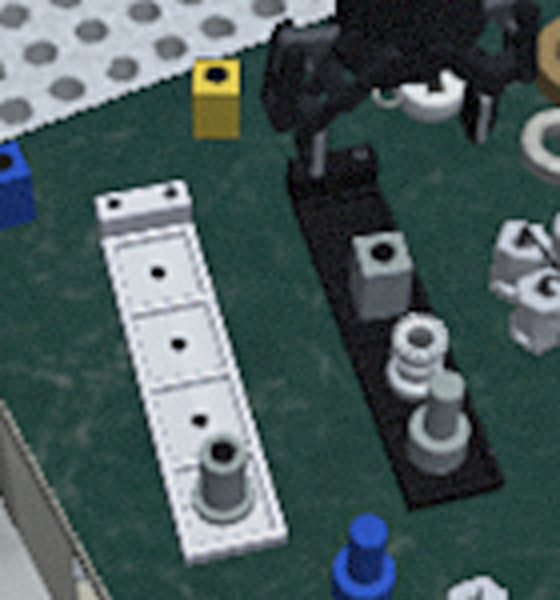

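The bush stands upright in the end pocket at about (245,258). Next is the spacer.

```bash
python3 -m jog '[[0,0,0,0,0.0006,0.03,100],[0,0,0,0,0,0.03,100],[0,0,0,0,0,0.03,100],[0,0,0,0,0,0.019,100],[0,0,0,0,0,0,100],[0,0,0,0,0,0,0],[0,0,0,0,0,0,0],[0,0,0,0,0,0,0],[0,0,0,0,0,0,0],[0,0,0,0,0,0,0]]'; python3 -m jog '[[0,0,0,0,0,0,0],[0,0,0,0,0,-0.01,0],[0,0,0,0,0,-0.02,0],[0,0,0,0,0,-0.035,0],[0,0,0,0,0,-0.035,0],[0,0,0,0,0,0,0]]'; python3 go.py .5163 .0245 .022 31
```

```text
time_s: 10.0
position: [0.5946, 0.1404, 0.0236]
tool_rot: [[-0.534, 0.845, 0.001], [0.845, 0.534, -0.0], [-0.001, 0.001, -1.0]]
ft_force: [-0.7, -0.1, 6.3]
grip_width: 0.0295
gripper_force: 39.2
time_s: 10.75
position: [0.5954, 0.1406, 0.1256]
tool_rot: [[-0.535, 0.845, 0.005], [0.845, 0.535, 0.0], [-0.003, 0.005, -1.0]]
ft_force: [0.1, -1.2, -2.6]
grip_width: 0.0298
gripper_force: 38.9
turn [0.0047 0.0026 0.0229] shift [-0.0588 -0.1276  0.1036] t 10.75 pos [0.5954 0.1406 0.1256] w 0.0298 gf 38.9 F [ 0.1 -1.2 -2.6]
```

```bash
python3 -m jog '[[0,0,0.0229,0,0,0,0],[0,0,0,-0.0147,-0.0319,0,0],[0,0,0,-0.0147,-0.0319,0,0],[0,0,0,-0.0147,-0.0319,0,0],[0,0,0,-0.0147,-0.0319,0,0],[0,0,0,0,0,0.03,0],[0,0,0,0,0,0.03,0],[0,0,0,0,0,0.03,0],[0,0,0,0,0,0,0],[0,0,0,0,0,0,0]]'; python3 go.py .5163 .0245 .0235 31
```

```text
time_s: 12.0
position: [0.5154, 0.0243, 0.0332]
tool_rot: [[-0.515, 0.857, 0.0], [0.857, 0.515, -0.0], [-0.0, 0.0, -1.0]]
ft_force: [-0.2, -0.4, -0.7]
grip_width: 0.0296
gripper_force: 39.0
turn [ 0.0001  0.0001 -0.0004] shift [-0.0003  0.0009  0.0097] t 12.0 pos [0.5154 0.0243 0.0332] w 0.0296 gf 39.0 F [-0.2 -0.4 -0.7]
```

```bash
python3 -m jog '[[0,0,0,0,0.001,0.005,0],[0,0,0,0,0,0.004,0],[0,0,0,0,0,0.0005,0],[0,0,0,0,0,0,0],[0,0,0,0,0,0,0]]'; python3 go.py .5163 .0245 .0235 31
```

```text
time_s: 12.62
position: [0.5162, 0.0248, 0.0235]
tool_rot: [[-0.515, 0.857, 0.001], [0.857, 0.515, -0.0], [-0.0, 0.0, -1.0]]
ft_force: [-1.1, 0.9, 4.3]
grip_width: 0.03
gripper_force: 39.5
turn [ 0.0005  0.0004 -0.0002] shift [-0.0003 -0.0001  0.    ] t 12.62 pos [0.5162 0.0248 0.0235] w 0.03 gf 39.5 F [-1.1  0.9  4.3]
```

```bash
python3 -m jog '[[0,0,0,0,0,0,35],[0,0,0,0,0,0,60],[0,0,0,0,0,0,100],[0,0,0,0,0,0,100],[0,0,0,0,0,0,100],[0,0,0,0,0,-0.03,100],[0,0,0,0,0,-0.04,100],[0,0,0,0,0,-0.04,100],[0,0,-0.0227,0,0,0,100],[0,0,0,0,0,0,100]]'; python3 go.py .6285 .0873 .021 32.3
```

```text
time_s: 13.88
position: [0.5156, 0.0249, 0.1325]
tool_rot: [[-0.534, 0.845, -0.001], [0.845, 0.534, 0.0], [0.001, -0.001, -1.0]]
ft_force: [1.0, 0.1, 0.1]
grip_width: 0.085
gripper_force: 0.0
turn [-0.0009 -0.0008  0.    ] shift [-0.0076  0.1288  0.1115] t 13.88 pos [0.5156 0.0249 0.1325] w 0.085 gf 0.0 F [1.  0.1 0.1]
```

```bash
python3 -m jog '[[0,0,0,-0.0076,0.0322,0,100],[0,0,0,0,0.0322,0,100],[0,0,0,0,0.0322,0,100],[0,0,0,0,0.0322,0,100],[0,0,0,0,0,0,100],[0,0,0,0,0,0,100]]'; python3 go.py .6285 .0873 .021 32.3; python3 -c "
from h import *
snap('side','s4');crop('s4',190,130,140,150,4,'c6')"
```

```text
time_s: 14.62
position: [0.6281, 0.087, 0.132]
tool_rot: [[-0.534, 0.845, -0.003], [0.845, 0.534, -0.0], [0.001, -0.002, -1.0]]
ft_force: [0.5, 0.6, 0.7]
grip_width: 0.0854
gripper_force: 0.0
turn [-0.0022 -0.0014 -0.0002] shift [0.     0.0005 0.111 ] t 14.62 pos [0.6281 0.087  0.132 ] w 0.0854 gf 0.0 F [0.5 0.6 0.7]
```

View pics/c6.png

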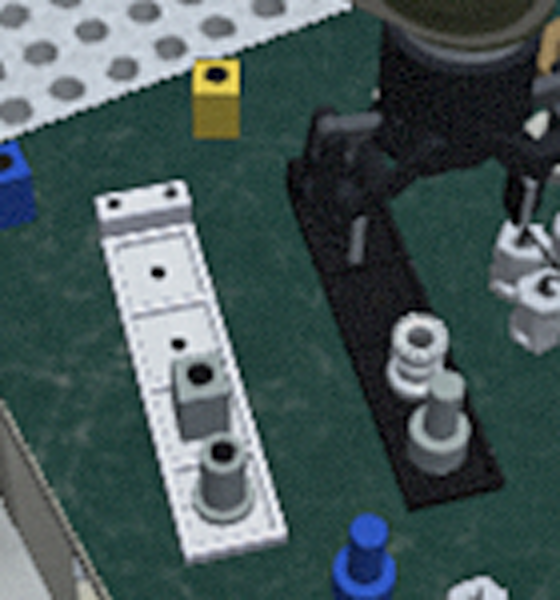

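The spacer is seated at about (240,230). Descending on the coupling; the loose connectors clear the finger by about 15 mm.

```bash
python3 -m jog '[[0,0,0,0,0.0005,0.03,100],[0,0,0,0,0,0.03,100],[0,0,0,0,0,0.03,100],[0,0,0,0,0,0.02,100],[0,0,0,0,0,0,100],[0,0,0,0,0,0,0],[0,0,0,0,0,0,0],[0,0,0,0,0,0,0],[0,0,0,0,0,0,0],[0,0,0,0,0,0,0]]'; python3 go.py .6285 .0873 .021 32.3;  python3 -m jog '[[0,0,0,0,0,0,0],[0,0,0,0,0,-0.01,0],[0,0,0,0,0,-0.02,0],[0,0,0,0,0,-0.035,0],[0,0,0,0,0,-0.035,0],[0,0,0,0,0,0,0]]'; python3 go.py .488 .0724 .0235 31
```

```text
time_s: 15.92
position: [0.6297, 0.0875, 0.0241]
tool_rot: [[-0.534, 0.845, 0.001], [0.845, 0.534, -0.0], [-0.001, 0.001, -1.0]]
ft_force: [-0.9, 0.3, 5.8]
grip_width: 0.0301
gripper_force: 39.9
turn [ 0.0009  0.0008 -0.0001] shift [ 0.0005 -0.0011  0.0031] t 15.93 pos [0.6297 0.0875 0.0241] w 0.0301 gf 39.9 F [-0.9  0.3  5.8]
time_s: 16.68
position: [0.6306, 0.0875, 0.1264]
tool_rot: [[-0.534, 0.845, 0.006], [0.845, 0.534, -0.0], [-0.003, 0.005, -1.0]]
ft_force: [0.3, 0.4, -1.3]
grip_width: 0.0298
gripper_force: 39.8
turn [0.0049 0.0033 0.0227] shift [ 0.0605 -0.13    0.1029] t 16.68 pos [0.6306 0.0875 0.1264] w 0.0298 gf 39.8 F [ 0.3  0.4 -1.3]
```

```bash
python3 -m jog '[[0,0,0.0227,0,0,0,0],[0,0,0,0.0151,-0.0325,0,0],[0,0,0,0.0151,-0.0325,0,0],[0,0,0,0.0151,-0.0325,0,0],[0,0,0,0.0151,-0.0325,0,0],[0,0,0,0,0,0.03,0],[0,0,0,0,0,0.03,0],[0,0,0,0,0,0.02,0],[0,0,0,0,0,0,0],[0,0,0,0,0,0,0]]'; python3 go.py .488 .0724 .0235 31; python3 -c "
from h import *
snap('side','s5');crop('s5',190,130,140,150,4,'c7')"
```

```text
time_s: 17.92
position: [0.487, 0.0723, 0.0435]
tool_rot: [[-0.515, 0.857, -0.0], [0.857, 0.515, 0.0], [0.0, -0.0, -1.0]]
ft_force: [-0.2, -0.3, -0.0]
grip_width: 0.0299
gripper_force: 39.8
turn [-0.     -0.     -0.0005] shift [-0.0005  0.0009  0.02  ] t 17.93 pos [0.487  0.0723 0.0435] w 0.0299 gf 39.8 F [-0.2 -0.3 -0. ]
```

View pics/c7.png

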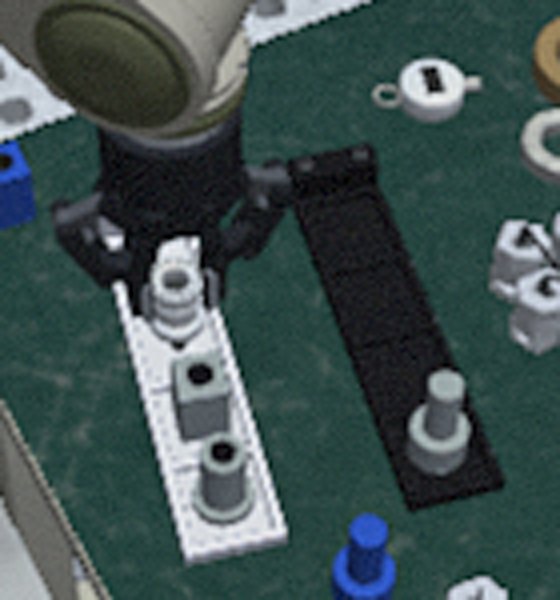

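The coupling hangs upright over the third pocket, with the dot just showing at (234,216). Lowering now.

```bash
python3 -m jog '[[0,0,0,0,0.001,0.01,0],[0,0,0,0,0,0.007,0],[0,0,0,0,0,0.002,0],[0,0,0,0,0,0.001,0],[0,0,0,0,0,0,0]]'; python3 go.py .488 .0724 .0235 31
```

```text
time_s: 18.6
position: [0.4874, 0.0729, 0.0241]
tool_rot: [[-0.515, 0.857, -0.0], [0.857, 0.515, -0.0], [0.0, -0.0, -1.0]]
ft_force: [-4.2, -1.2, 12.0]
grip_width: 0.0301
gripper_force: 41.1
turn [-0.0003 -0.0001  0.0001] shift [-0.0008  0.0003  0.0006] t 18.6 pos [0.4874 0.0729 0.0241] w 0.0301 gf 41.1 F [-4.2 -1.2 12. ]
```

```bash
python3 -m jog '[[0,0,0,0,0,-0.0005,0],[0,0,0,0,0,0,35],[0,0,0,0,0,0,60],[0,0,0,0,0,0,100],[0,0,0,0,0,0,100],[0,0,0,0,0,0,100],[0,0,0,0,0,-0.03,100],[0,0,0,0,0,-0.04,100],[0,0,0,0,0,-0.04,100],[0,0,-0.0227,0,0,0,100]]'; python3 go.py .6524 .0448 .034 32.3
```

```text
time_s: 19.85
position: [0.489, 0.0728, 0.1362]
tool_rot: [[-0.535, 0.845, 0.006], [0.845, 0.535, -0.001], [-0.004, 0.005, -1.0]]
ft_force: [-0.9, -0.4, 0.3]
grip_width: 0.0854
gripper_force: 0.0
turn [0.0046 0.0036 0.0007] shift [-0.111   0.1232  0.1022] t 19.85 pos [0.489  0.0728 0.1362] w 0.0854 gf 0.0 F [-0.9 -0.4  0.3]
```

```bash
python3 -m jog '[[0,0,0,-0.0277,0.031,0,100],[0,0,0,-0.0277,0.031,0,100],[0,0,0,-0.0277,0.031,0,100],[0,0,0,-0.0277,0.031,0,100],[0,0,0,0,0,0,100],[0,0,0,0,0,0,100]]'; python3 go.py .6524 .0448 .034 32.3; python3 -c "
from h import *
snap('side','s6');crop('s6',190,130,140,150,4,'c8')"
```

```text
time_s: 20.6
position: [0.6508, 0.0456, 0.1325]
tool_rot: [[-0.534, 0.845, -0.003], [0.845, 0.534, 0.0], [0.002, -0.002, -1.0]]
ft_force: [-0.0, 0.4, -0.1]
grip_width: 0.0855
gripper_force: 0.0
turn [-0.0019 -0.0016  0.0002] shift [-0.0016  0.0009  0.0985] t 20.6 pos [0.6508 0.0456 0.1325] w 0.0855 gf 0.0 F [-0.   0.4 -0.1]
```

View pics/c8.png

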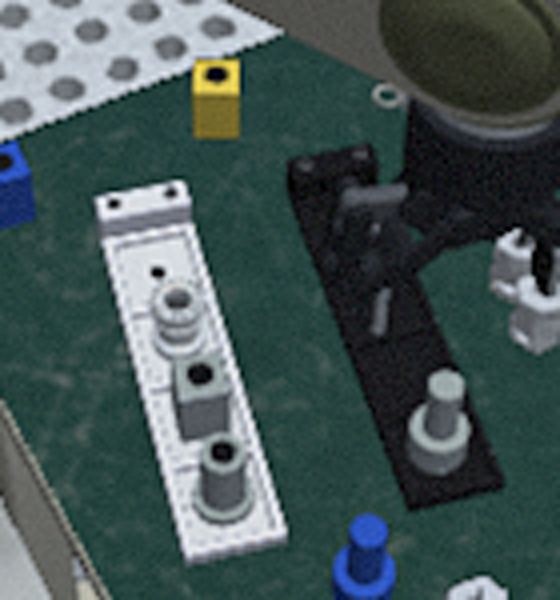

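The coupling is seated at about (234,208). Next is the pin, gripped on its shank.

```bash
python3 -m jog '[[0,0,0,-0.0016,0.0009,0.03,100],[0,0,0,0,0,0.03,100],[0,0,0,0,0,0.025,100],[0,0,0,0,0,0.0135,100],[0,0,0,0,0,0,100],[0,0,0,0,0,0,0],[0,0,0,0,0,0,0],[0,0,0,0,0,0,0],[0,0,0,0,0,0,0],[0,0,0,0,0,0,0]]'; python3 go.py .6524 .0448 .034 32.3; python3 -m jog '[[0,0,0,0,0,0,0],[0,0,0,0,0,-0.01,0],[0,0,0,0,0,-0.02,0],[0,0,0,0,0,-0.035,0],[0,0,0,0,0,-0.035,0],[0,0,0,0,0,0,0]]'; python3 go.py .459 .1203 .036 31
```

```text
time_s: 21.9
position: [0.6534, 0.0445, 0.0354]
tool_rot: [[-0.534, 0.845, 0.0], [0.845, 0.534, -0.0], [-0.0, 0.0, -1.0]]
ft_force: [-0.4, -0.1, 0.6]
grip_width: 0.0179
gripper_force: 39.2
turn [ 0.      0.0001 -0.0002] shift [ 0.0008 -0.0007  0.0014] t 21.9 pos [0.6534 0.0445 0.0354] w 0.0179 gf 39.2 F [-0.4 -0.1  0.6]
time_s: 22.65
position: [0.6545, 0.0445, 0.1384]
tool_rot: [[-0.534, 0.845, 0.006], [0.845, 0.534, -0.001], [-0.004, 0.005, -1.0]]
ft_force: [0.1, 0.1, -1.5]
grip_width: 0.0183
gripper_force: 39.2
turn [0.0048 0.0037 0.0226] shift [ 0.1657 -0.1286  0.1024] t 22.65 pos [0.6545 0.0445 0.1384] w 0.0183 gf 39.2 F [ 0.1  0.1 -1.5]
```

```bash
python3 -m jog '[[0,0,0.0226,0,0,0,0],[0,0,0,0.0331,-0.0255,0,0],[0,0,0,0.0331,-0.0255,0,0],[0,0,0,0.0331,-0.0255,0,0],[0,0,0,0.0331,-0.0255,0,0],[0,0,0,0.0331,-0.0255,0.02,0],[0,0,0,0,0,0.03,0],[0,0,0,0,0,0.03,0],[0,0,0,0,0,0,0],[0,0,0,0,0,0,0]]'; python3 go.py .459 .1203 .036 31; python3 -c "
from h import *
snap('side','s7');crop('s7',190,130,140,150,4,'c9')"
```

```text
time_s: 23.9
position: [0.4591, 0.1207, 0.0556]
tool_rot: [[-0.515, 0.857, 0.0], [0.857, 0.515, -0.0], [-0.0, 0.0, -1.0]]
ft_force: [-0.1, -0.6, -2.1]
grip_width: 0.0182
gripper_force: 39.5
turn [ 0.      0.     -0.0005] shift [-0.0003 -0.0003  0.0196] t 23.9 pos [0.4591 0.1207 0.0556] w 0.0182 gf 39.5 F [-0.1 -0.6 -2.1]
```

View pics/c9.png

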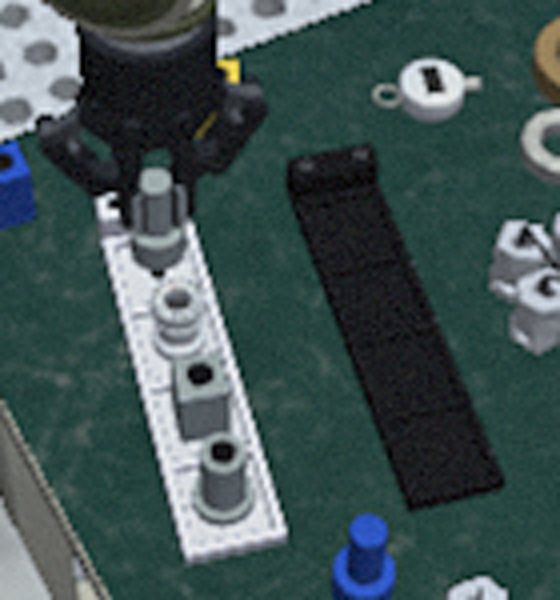

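The pin hangs upright over the last pocket, with its dot at (229,198). Lowering now.

```bash
python3 -m jog '[[0,0,0,0,0,0.01,0],[0,0,0,0,0,0.007,0],[0,0,0,0,0,0.002,0],[0,0,0,0,0,0.0005,0],[0,0,0,0,0,0,0],[0,0,0,0,0,0,0]]'; python3 go.py .459 .1203 .0355 31
```

```text
time_s: 24.7
position: [0.4589, 0.1208, 0.0359]
tool_rot: [[-0.515, 0.857, 0.0], [0.857, 0.515, 0.0], [-0.0, 0.0, -1.0]]
ft_force: [0.1, 1.0, -2.3]
grip_width: 0.0185
gripper_force: 39.5
turn [ 0.0003  0.0002 -0.0001] shift [-0.0004 -0.0002  0.0004] t 24.7 pos [0.4589 0.1208 0.0359] w 0.0185 gf 39.5 F [ 0.1  1.  -2.3]
```

```bash
python3 -m jog '[[0,0,0,0,0,0.0008,0],[0,0,0,0,0,0,0],[0,0,0,0,0,0,0]]';python3 -m jog '[[0,0,0,0,0,0,35],[0,0,0,0,0,0,60],[0,0,0,0,0,0,100],[0,0,0,0,0,0,100],[0,0,0,0,0,0,100],[0,0,0,0,0,-0.03,100],[0,0,0,0,0,-0.04,100],[0,0,0,0,0,-0.05,100],[0,0,0,0,0,0,100],[0,0,0,0,0,0,100]]'; python3 -c "
from h import *
snap('side','s8');crop('s8',190,130,140,150,4,'c10')"
```

```text
time_s: 25.08
position: [0.459, 0.1208, 0.0353]
tool_rot: [[-0.515, 0.857, 0.001], [0.857, 0.515, -0.0], [-0.0, 0.0, -1.0]]
ft_force: [-1.2, -0.3, 5.7]
grip_width: 0.018
gripper_force: 40.2
time_s: 26.32
position: [0.4584, 0.1208, 0.1543]
tool_rot: [[-0.515, 0.857, -0.001], [0.857, 0.515, -0.0], [0.001, -0.001, -1.0]]
ft_force: [1.1, -0.2, -0.4]
grip_width: 0.0853
gripper_force: 0.0
```

View pics/c10.png

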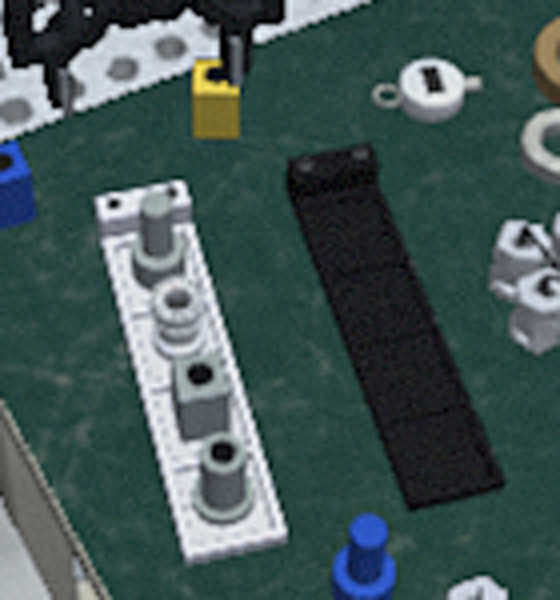

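All four parts stand upright in the aluminium rack, the black rack is empty and the gripper is clear. Handing in.

```bash
python3 -c "
from rig import job
print(job.close_job())"
```

```text
the job is handed in; nothing more can be done
None
```

I moved all four parts into the aluminium rack in reverse order (bush, spacer, coupling, pin); in the last picture they stood upright and released in their pockets. I handed the job in at about 26 s of the 88 s; the hand-in returned no verdict.

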